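Reset the gap of a bench burr mill by counting crank turns, then pin it

ROBOT

A 6-joint arm with a two-finger parallel gripper is mounted at the origin on a cart in front of the work surface, level with it; the furniture and walls round the work are solid. World frame = base frame: x ahead of the robot, y to its left, z up, the work surface at z = 0. Lengths are in m, angles in rad, forces in N, time in s.
With the tool pointing down it reaches from about 0.4 to 0.825 m from the base axis. Payload 7 kg.
Tool frame: the origin (TCP) lies midway between the tips of the shut fingers; the grasp point (between the pads) lies arm.hold_point_z behind it (arm.hold_point_z is the distance from the TCP to the grasp point, in m); z points along the fingers, y is the line along which they close (so a half turn about z gives the same grasp; the last joint's range is limited). The gripper opens to 88 mm and grips with 3 to 60 N. Pads are 19 mm wide; open, the fingers measure 130 mm over their backs; the gripper's body (78 mm by 193 mm) begins 47 mm behind the grasp point.
Start: joints at [-0.847, 0.359, 0.012, 0, -1.224, -0.288], TCP at [0.285, -0.612, 0.227] pointing down, gripper open.
Joint ranges: [-3.07, 3.07], [-1.43, 2.12], [-1.02, 1.25], [-3.03, 1.67], [-3.05, -0], [-3.03, 3.03]. Speed limits (rad/s): [2.39, 2.39, 3.01, 3.14, 3.14, 3.14].

INTERFACE

Orientations are given as [roll, pitch, yaw] about the fixed x, y, z axes, in that order (R = Rz(yaw) Ry(pitch) Rx(roll)).
In Python, from station import arm gives the robot as it stands.
- The arm moves only by the shell command python3 -m crank 'ROWS' [OPENING] [FORCE]. ROWS is JSON, a list that holds one entry, the list of rows, each a list of 4 numbers: the shift along the tool's x, y, z in units of 25 mm (1.0 is 25 mm), then the turn about the tool's z in units of 5 degrees (1.0 is 5 degrees). A call has 1 to 12 rows; each row is the pose to reach, as a shift and turn from the pose commanded when the call began, along the tool's axes at that moment; what a row does not reach only later rows make up. A row lasts 1/8 s, in which the tool goes at most 62.5 mm and 10.7 degrees, less where a joint would pass 70% of its speed; a pose out of reach is approached as far as the arm can. A call with a gripper value outside its range is refused whole. OPENING is the closure, from 0 (fully open) to 1 (shut), set as the call begins (- or left out, the last holds). The fingers move at their own pace and stop on an object; FORCE is the grip in N (left out, the last holds). Time passes only in rows, so rows that repeat a pose let the fingers close. It gives the time, the measured TCP pose, the force, the opening and the grip force at its end, in the units of the state.
- arm.get_state(): the state, without advancing time (a new reading comes with each control period).
- arm.grab_frame(name): name is "side" or "top" or "wrist"; returns (picture, depth): 384x512x3 uint8, red, green, blue; 384x512 float32, m along the optical axis (not along the pixel's ray), 0 where there is no reading.
- arm.get_calibration(name): a dict with "mtx" (3x3 intrinsics, pixels), "R" (3x3) and "t" (3): a world point X has camera coordinates R X + t; the wrist camera has in their place "mount" (4x4, takes a point from camera to tool coordinates, whose origin is the TCP and whose axes are the flange's). Camera axes: x right, y down, z forward; pixel columns grow to the right and rows downward; lengths in m; the calibration is good to about 2 mm. A picture is of the moment at which its call begins: read the wrist's pose just before it. get_calibration takes no time and is no camera call.
- arm.job_done(): hands the job in; it is judged then, once.
Trained networks look in the newest picture that a camera, given by its name, has taken for a name from the list of things; names that differ only in an ending like _2 or _b are one class to them, and where a whole thing is asked for, a point or a joint stands for the part that bears it (a point fixed in the world has none). Each returns a list of dicts, best first, with "score" (0 to 1); they miss things now and then, are a little off and sometimes report something else, mostly with a low value. They report only what shows in the picture. A call takes as long as a camera call.
- arm.recognise(thing, camera): "extent" ([left, top, width, height] in pixels, round what is visible of it).
- arm.trace(thing, camera): "mask" (384x512 bool, what is visible of it) and "extent" ([left, top, width, height] in pixels, round what is visible of it).
The state is a dict: "t": time; "q": joint angles; "qd": joint speeds; "joint_efforts": joint torques, N m; "eef_pos": TCP position; "ee_rot": TCP orientation; "force": force on the tool from outside, world axes, zero at the start; "moment": the same for the moment, N m; "width": finger opening in m; "gripper_force": force on a finger pad.
Only numpy, scipy, OpenCV 4.12 (cv2) and the standard library are available. Lean on these libraries where they do the work, as an engineer would, in place of code of your own. Each camera call takes 0.05 s, during which the arm holds its last target. There are 200 camera calls.

TASK

Reset the grinding gap of the burr mill with the crank on its top: wind the crank clockwise (seen from above) until you feel the burrs just touch, without forcing it so that the hub's overload clutch slips, then back it off counterclockwise exactly three full turns from that point, to the nearest slot. Then take the locking pin from its stowage post and drop it fully home, down through the eye in the crank's tail into the slot of the collar below, and let go; do not disturb the timer, the tape roll and the bottle beside the mill.

Things in the scene. Friction and masses are not known exactly. Their poses are not given: they have to be found in the camera images.
- mill: The burr mill, fixed to the table: base plate 180 x 220 mm, round housing 132 mm wide and 76 mm high, slotted collar, crank on top. Origin: on the crank's axis, at table height; z up, -x towards its outlet chute, +x towards its feed hopper (funnel 76 mm wide, 100 mm out, rim 91 mm high), +y towards the pin's stowage post.
- post (a point): Mouth of the pin's stowage post on the mill: a 9.6 mm bore, 31 mm deep, in a head 26 mm square; 118 mm from the crank's axis along the mill's +y, 90 mm above the table.
- collar (a point): Centre of the top of the slotted collar (108 mm across), on the axis, 96 mm above the table; axes as the mill's. 12 radial slots, 10 mm wide and 20 mm deep, 38 to 54 mm from the axis, one along the mill's +x and then every 30 degrees.
- crank_hub (a point): Top of the crank's hub (34 mm across), on the axis; x axis along the arm towards the handle, z up. Right-hand screw, 1 mm pitch: clockwise goes down. It starts 0.4 to 0.9 turns counterclockwise of where the burrs touch, at an angle that differs and cannot be seen; there the screw stops hard. Turning drags with 0.12 N m (2 N at the handle); the crank stays where it is left. Nothing shows the count.
- crank_grip (a point): Middle of the crank's handle: an upright black round sleeve, 24 mm across and 45 mm high, 55 mm from the axis, on a dark steel arm 20 mm wide. It spins freely on its pin, so a gripper can hold it and go round without turning. The point is 22.5 mm above the sleeve's lower end, 24.5 mm above the arm's top.
- crank_eye (a point): Centre of the upper mouth of the eye in the crank's tail: a 10 mm hole down through the 8 mm thick, 26 mm square tail end, 46 mm from the axis, on the far side from the handle; x axis towards the handle. The tail's underside is 3 mm above the collar when the burrs touch, 6 mm three turns later. When the eye is over a slot, the pin goes through both.
- spindle_end (a point): Top end of the screw spindle (18 mm across, with a screwdriver slot), in the middle of the hub. The hub is an overload clutch on it: above 1.3 N m (24 N at the handle) the crank slips on the spindle. The x axis turns with the spindle and lies along the crank arm unless the clutch has slipped.
- lock_pin: Loose steel locking pin, 50 g, upright in the post at the start: shank 8 mm across and 30 mm long, its lowest 6 mm tapering to 3.6 mm; above it a round head 18 mm across, 28 mm high. Origin at the tip's end, z towards the head (head from z = 30 to 58 mm); at the start 60 mm above the table. Fully home, the head's underside rests on the crank's tail.
- pin_tip (a point): The end of the locking pin's tip; axes as the pin's.
- timer: Bystander: white kitchen timer with a red knob, 62 x 62 x 51 mm, front left of the mill. Origin under its centre.
- tape: Bystander: roll of tan tape, 96 mm across, 25 mm high, lying near the front left. Origin under its centre.
- bottle_a: Bystander: white squeeze bottle, 193 x 60 x 52 mm, lying left of the mill. Origin under its centre.

How it is judged:
By the outcome, as a careful person would: the job done as asked, in the order asked, and still so for the second after the job is handed in, with the robot touching nothing.
It also fails if it takes over 72 s, if anything falls off the work surface, if the arm or the gripper's body presses on something with over 40 N, if the wrist force passes 120 N, or if a joint passes its speed limit or range.

## Working session

There is one attempt and no reset: what is moved stays moved. The work goes in short steps, Python scripts to look and compute and a shell command to move; the robot and the scene stay as the last step left them, time stands still between calls to the robot, and variables do not carry over. Pictures are saved under pics/ and viewed, at most 10 in all, crops included, and the job is handed in when it is done.

```bash
mkdir -p pics; ls
cat > h.py <<'E'
import numpy as np, cv2
from station import arm
from scipy.spatial.transform import Rotation as Ro
def grab(n):
    s=arm.get_state(); im,d=arm.grab_frame(n); c=arm.get_calibration(n)
    return s,im,d,c
def cam2w(n,s,c):
    if n=='wrist':
        M=np.array(c['mount']); T=np.eye(4); T[:3,:3]=Ro.from_euler('xyz',s['ee_rot']).as_matrix(); T[:3,3]=s['eef_pos']
        return T@M
    T=np.eye(4); R=np.array(c['R']); T[:3,:3]=R.T; T[:3,3]=-R.T@np.array(c['t']); return T
def pts(n,s,d,c,mask):
    v,u=np.nonzero(mask&(d>0)); z=d[v,u]; K=np.array(c['mtx'])
    P=np.stack([(u-K[0,2])/K[0,0]*z,(v-K[1,2])/K[1,1]*z,z,np.ones_like(z)])
    return (cam2w(n,s,c)@P)[:3].T
E
python3 - <<'E'
from h import *
s=arm.get_state(); print(s, arm.hold_point_z)
ims=[]
for n in ['side','top']:
    s,im,d,c=grab(n); ims.append(im); 
    print(n,-np.array(c['R']).T@c['t'])
    for th in ['mill','crank_grip','crank_hub','crank_eye','lock_pin','post','collar']:
        try:
            r=arm.trace(th,n)
            for q in r[:1]:
                p=pts(n,s,d,c,q['mask']); print(th,round(q['score'],2),q['extent'],np.median(p,0).round(3),p.min(0).round(3),p.max(0).round(3))
        except Exception as e: print(th,e)
cv2.imwrite('pics/a.png',cv2.cvtColor(cv2.resize(np.vstack(ims),None,fx=.78,fy=.78),cv2.COLOR_RGB2BGR))
cv2.imwrite('pics/b.png',cv2.cvtColor(ims[1],cv2.COLOR_RGB2BGR))
E
```

```text
pics
{'t': 0.0, 'q': array([-8.46910841e-01,  3.59405965e-01,  1.10492532e-02, -3.35540314e-04,
       -1.22413183e+00, -2.88083431e-01]), 'qd': array([ 0.00222385, -0.00138393, -0.00118248, -0.00094725,  0.00055607,
        0.00023366]), 'joint_efforts': array([-1.94136970e-03, -5.82721639e+01,  2.93046427e+01,  6.99693784e+00,
        6.68291192e-03, -1.76779972e-04]), 'eef_pos': array([ 0.28468609, -0.61147189,  0.22560882]), 'ee_rot': array([ 3.13988055e+00, -1.78399902e-04, -2.70590472e+00]), 'force': array([ 0.71849049, -0.3656436 ,  0.0219037 ]), 'moment': array([ 0.03652124, -0.06653354, -0.02561812]), 'gripper_force': 0.0, 'width': 0.08748900214927297} 0.0188
side [0.71216351 0.51834532 0.86718582]
mill 0.8 [168.0, 142.0, 129.3, 116.7] [0.54 0.09 0.04] [ 0.402 -0.08  -0.006] [0.66  0.188 0.161]
crank_grip 0.7 [210.2, 139.6, 41.1, 49.8] [0.526 0.062 0.116] [ 0.501 -0.075 -0.   ] [0.542 0.113 0.161]
crank_hub 0.82 [210.6, 139.0, 41.9, 51.4] [0.526 0.06  0.116] [ 0.494 -0.093 -0.   ] [0.542 0.113 0.161]
crank_eye 0.67 [210.9, 141.5, 38.0, 51.3] [0.525 0.061 0.116] [ 0.486 -0.07
[... 398 characters left out ...]
6, 96.1, 116.0] [0.518 0.068 0.041] [ 0.411 -0.037 -0.001] [0.659 0.187 0.163]
crank_grip 0.67 [269.9, 166.4, 62.5, 18.9] [0.521 0.054 0.113] [ 0.506 -0.014  0.076] [0.541 0.112 0.163]
crank_hub 0.91 [270.1, 165.6, 63.3, 20.2] [0.52  0.054 0.113] [ 0.506 -0.013  0.102] [0.541 0.112 0.163]
crank_eye 0.63 [270.0, 167.1, 62.8, 17.6] [0.52  0.05  0.113] [ 0.506 -0.013  0.095] [0.54  0.111 0.163]
lock_pin 0.2 [169.1, 88.5, 25.4, 83.6] [0.657 0.303 0.047] [ 0.552  0.276 -0.003] [0.74  0.332 0.057]
post 0.72 [240.3, 115.0, 89.4, 115.9] [0.518 0.068 0.04 ] [ 0.411 -0.038 -0.002] [0.658 0.187 0.163]
collar 0.88 [236.6, 114.4, 94.1, 116.9] [0.518 0.067 0.045] [ 0.411 -0.038 -0.002] [0.659 0.19  0.163]
```

View pics/a.png

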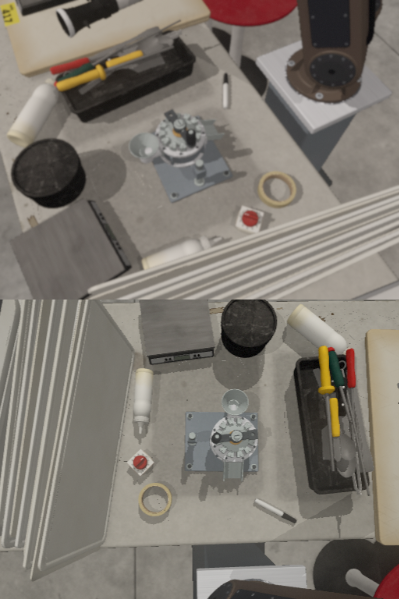

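The side view (upper) shows the mill around (185,135) with the hopper on its far left and the pin post in front at (200,165). The top view (lower) shows the crank near (235,437), the hopper up (+x) and the post left (+y). Next I fit the details.

Run:
```python
from h import *
ims=[]
for n,(x,y,w,h) in [('side',(160,130,150,140)),('top',(225,105,150,140))]:
    s,im,d,c=grab(n); ims.append(cv2.resize(im[y:y+h,x:x+w],None,fx=2.6,fy=2.6,interpolation=cv2.INTER_CUBIC))
    P=pts(n,s,d,c,np.ones(d.shape,bool))
    P=P[(abs(P[:,0]-.53)<.16)&(abs(P[:,1]-.06)<.16)]
    for lo,hi in [(.14,.17),(.105,.135),(.112,.122),(.09,.1),(.08,.093)]:
        q=P[(P[:,2]>lo)&(P[:,2]<hi)]
        print(n,lo,hi,len(q),q.mean(0).round(4),q.min(0).round(3),q.max(0).round(3))
    q=P[(P[:,2]>.003)&(P[:,2]<.02)&(P[:,1]<.25)]; r=cv2.minAreaRect(q[:,:2].astype(np.float32)); print('plate',len(q),r, np.median(q[:,2]))
cv2.imwrite('pics/c.png',cv2.cvtColor(np.hstack(ims),cv2.COLOR_RGB2BGR))
```

```text
side 0.14 0.17 149 [0.5201 0.1032 0.1525] [0.507 0.089 0.14 ] [0.53  0.112 0.16 ]
side 0.105 0.135 704 [0.5265 0.0627 0.116 ] [ 0.508 -0.016  0.105] [0.542 0.173 0.134]
side 0.112 0.122 198 [0.5262 0.0971 0.1175] [ 0.508 -0.009  0.112] [0.541 0.172 0.122]
side 0.09 0.1 896 [0.5365 0.0533 0.0937] [ 0.469 -0.009  0.09 ] [0.661 0.177 0.1  ]
side 0.08 0.093 1226 [0.5593 0.0555 0.0878] [ 0.47  -0.008  0.08 ] [0.661 0.178 0.093]
plate 3906 ((0.5294249653816223, 0.05992135405540466), (0.3146761357784271, 0.31955862045288086), 0.2941794991493225) 0.009642321030559342
top 0.14 0.17 117 [0.5163 0.1004 0.1553] [0.506 0.088 0.14 ] [0.529 0.112 0.162]
top 0.105 0.135 653 [0.5225 0.0521 0.1165] [ 0.506 -0.015  0.105] [0.541 0.172 0.134]
top 0.112 0.122 217 [0.5229 0.0748 0.1157] [ 0.506 -0.013  0.112] [0.541 0.172 0.122]
top 0.09 0.1 1103 [0.5291 0.0505 0.0939] [ 0.47  -0.009  0.09 ] [0.659 0.175 0.1  ]
top 0.08 0.093 1085 [0.5542 0.0522 0.0886] [ 0.462 -0.011  0.08 ] [0.659 0.175 0.093]
plate 4416 ((0.5299859046936035, 0.059949859976768494), (0.3196682333946228, 0.31982576847076416), 89.98876953125) 0.010262726095514485
```

View pics/c.png

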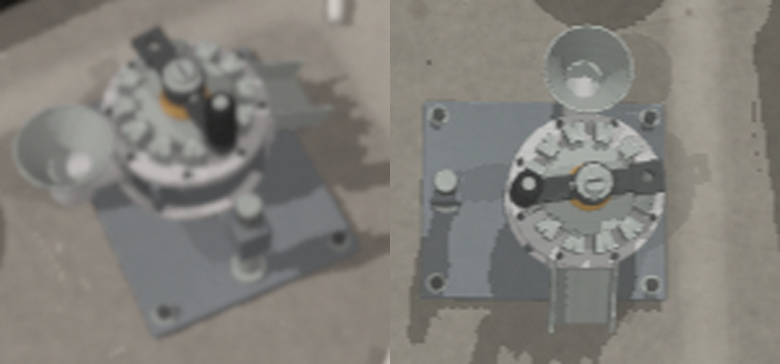

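The left crop (side) and right crop (top) show the handle on the post side (black cap at about (525,188) in the right crop). The tail eye is at (648,178), the pin in the post at (445,185), and the mill is nearly aligned with world axes. Now I check the transit corridor and the wrist camera mount.

Run:
```python
from h import *
print(np.array(arm.get_calibration('wrist')['mount']).round(3).tolist())
for n in ['top','side']:
    s,im,d,c=grab(n); P=pts(n,s,d,c,np.ones(d.shape,bool))
    a=np.array([.285,-.612]); b=np.array([.52,.1]); u=(b-a)/np.linalg.norm(b-a)
    t=(P[:,:2]-a)@u; w=(P[:,:2]-a)@np.array([-u[1],u[0]])
    for lo in np.arange(0,.85,.1):
        q=P[(t>lo)&(t<lo+.1)&(abs(w)<.15)]; print(n,lo.round(1),len(q),q[:,2].max().round(3) if len(q) else None)
R=Ro.from_euler('xyz',s['ee_rot']).as_matrix()
print('shift units',(R.T@(np.array([.56,.07,.30])-s['eef_pos'])/.025).round(2))
```

```text
[[-0.001, -0.952, -0.306, 0.082], [1.0, -0.0, -0.002, 0.001], [0.001, -0.306, 0.952, -0.159], [0.0, 0.0, 0.0, 1.0]]
top 0.0 0 None
top 0.1 419 0.059
top 0.2 5985 0.059
top 0.3 5538 0.129
top 0.4 6680 0.139
top 0.5 5550 0.078
top 0.6 5069 0.133
top 0.7 5896 0.162
top 0.8 5275 0.121
side 0.0 0 None
side 0.1 1944 0.105
side 0.2 3100 0.071
side 0.3 3332 0.126
side 0.4 5241 0.139
side 0.5 4444 0.076
side 0.6 3067 0.13
side 0.7 7662 0.16
side 0.8 7226 0.119
shift units [-21.49  20.08  -2.94]
```

```bash
python3 -m crank '[[[-1,1,-1.5,-2],[-3,3,-2.9,-4],[-5,5,-2.9,-6],[-7,7,-2.9,-8],[-9,9,-2.9,-10],[-10.5,10.7,-2.9,-12],[-12,12.2,-2.9,-14],[-13.5,13.7,-2.9,-16],[-15,15.3,-2.9,-18],[-16.5,16.8,-2.9,-20],[-18,18.3,-2.9,-22],[-19.5,19.8,-2.9,-24]]]' 0
python3 - <<'E'
from h import *
s=arm.get_state(); print(s['q'].round(2)); R=Ro.from_euler('xyz',s['ee_rot']).as_matrix()
print((R.T@(np.array([.537,.097,.30])-s['eef_pos'])/.025).round(2), np.degrees(s['ee_rot']))
E
```

```text
t: 2.5
eef_pos: [0.5182, 0.0446, 0.2995]
ee_rot: [-3.141, -0.001, -0.605]
force: [1.0, -1.0, 0.2]
width: 0.0874
gripper_force: 0.0
[ 0.46  0.06 -0.21  0.   -1.3   0.5 ]
[-0.57 -2.15 -0.02] [-1.79956664e+02 -3.03814970e-02 -3.46661645e+01]
```

```bash
python3 -m crank '[[[-0.2,-0.4,0,-2],[-0.4,-1,0,-4],[-0.6,-1.6,0,-6],[-0.6,-2.15,0,-8],[-0.6,-2.15,0,-10],[-0.6,-2.15,0,-12],[-0.6,-2.15,0,-14],[-0.6,-2.15,0,-16],[-0.6,-2.15,0,-18],[-0.6,-2.15,0,-20.1],[-0.6,-2.15,0,-20.1]]]'
python3 - <<'E'
from h import *
n='wrist'; s,im,d,c=grab(n); print(s['q'].round(2),np.degrees(s['ee_rot']))
for th in ['crank_grip','crank_hub','crank_eye','lock_pin','spindle_end']:
    for q in arm.trace(th,n)[:1]:
        p=pts(n,s,d,c,q['mask']); print(th,round(q['score'],2),q['extent'],np.median(p,0).round(4),p.min(0).round(3),p.max(0).round(3))
P=pts(n,s,d,c,np.ones(d.shape,bool)); np.save('P.npy',P)
for lo,hi in [(.145,.17),(.125,.14),(.119,.125),(.114,.119),(.1105,.114),(.104,.1105),(.093,.099),(.085,.093)]:
    q=P[(P[:,2]>lo)&(P[:,2]<hi)]
    print(lo,hi,len(q),np.median(q,0).round(4),q.min(0).round(3),q.max(0).round(3))
cv2.imwrite('pics/d.png',cv2.cvtColor(im,cv2.COLOR_RGB2BGR))
E
```

```text
t: 3.88
eef_pos: [0.5364, 0.0952, 0.2991]
ee_rot: [3.142, -0.0, 1.141]
force: [0.1, -0.6, 0.2]
width: 0.0877
gripper_force: 0.0
[ 0.54  0.1  -0.16 -0.   -1.31  2.18] [ 1.79995630e+02 -8.17430703e-03  6.53997324e+01]
crank_grip 0.59 [226.7, 160.1, 66.4, 91.7] [0.524  0.0583 0.1171] [ 0.496 -0.076 -0.001] [0.542 0.111 0.162]
crank_hub 0.66 [224.6, 158.2, 68.5, 92.9] [0.5239 0.0583 0.1174] [ 0.506 -0.015  0.077] [0.542 0.112 0.162]
crank_eye 0.93 [225.3, 160.9, 69.2, 88.4] [0.5239 0.0577 0.116 ] [ 0.506 -0.018  0.076] [0.542 0.112 0.162]
lock_pin 0.66 [217.3, 105.5, 14.0, 19.3] [0.5287 0.1629 0.1189] [0.519 0.154 0.09 ] [0.537 0.171 0.121]
spindle_end 0.62 [222.0, 158.8, 71.4, 95.0] [0.5239 0.0537 0.1211] [ 0.492 -0.076 -0.001] [0.542 0.112 0.162]
0.145 0.17 432 [0.5194 0.1014 0.1568] [0.507 0.088 0.145] [0.53  0.111 0.162]
0.125 0.14 385 [0.5245 0.0479 0.1294] [0.51  0.031 0.125] [0.537 0.111 0.14 ]
0.119 0.125 447 [0.5258 0.0558 0.1227] [0.507 0.028 0.119] [0.54  0.17  0.125]
0.114 0.119 184 [0.5278 0.1584 0.1181] [0.511 0.002 0.114] [0.54  0.171 0.119]
0.1105 0.114 865 [0.5256 0.0176 0.112 ] [ 0.51  -0.015  0.111] [0.542 0.172 0.114]
0.104 0.1105 129 [0.5301 0.0585 0.1084] [ 0.51  -0.011  0.104] [0.542 0.171 0.11 ]
0.093 0.099 3764 [0.7854 0.0246 0.0966] [ 0.469 -0.07   0.093] [0.833 0.17  0.099]
0.085 0.093 3870 [0.5643 0.0375 0.0912] [ 0.47  -0.064  0.085] [0.84  0.176 0.093]
```

View pics/d.png

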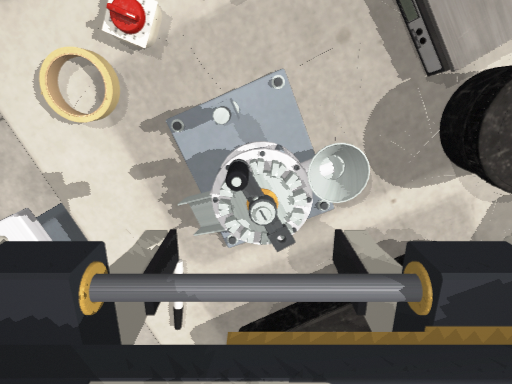

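The wrist view shows the handle cap at (236,180), the hub at (263,213), the eye at (281,240) and the pin at (221,115), all where the depth data puts them. I descend on the handle.

```bash
python3 -m crank '[[[-0.12,-0.72,2,0],[-0.12,-0.72,4,0],[-0.12,-0.72,5.5,0],[-0.12,-0.72,6.5,0],[-0.12,-0.72,7,0],[-0.12,-0.72,7,0]]]' 0
python3 -m crank '[[[0,0,0,0],[0,0,0,0],[0,0,0,0],[0,0,0,0],[0,0,0,0],[0,0,0,0]]]' 1 8
```

```text
t: 4.92
eef_pos: [0.5187, 0.0999, 0.1237]
ee_rot: [-3.141, 0.001, 1.142]
force: [-1.1, -0.2, 0.7]
width: 0.0875
gripper_force: 0.0
t: 5.68
eef_pos: [0.5188, 0.1, 0.1241]
ee_rot: [-3.142, 0.0, 1.143]
force: [0.1, -0.1, -0.7]
width: 0.0335
gripper_force: 0.0
```

```bash
python3 -m crank '[[[0,0,0,0],[0,0,0,0],[0,0,0,0]]]' 1 8
python3 -m crank '[[[0.17,0.34,0,0],[0.27,0.72,0,0],[0.31,1.1,0,0]]]' 1 8
```

```text
t: 6.05
eef_pos: [0.5186, 0.1, 0.124]
ee_rot: [-3.141, 0.0, 1.143]
force: [-1.6, 1.1, 1.0]
width: 0.0235
gripper_force: 8.0
t: 6.42
eef_pos: [0.5473, 0.0949, 0.1238]
ee_rot: [-3.141, 0.002, 1.143]
force: [-3.9, -2.7, 3.2]
width: 0.0234
gripper_force: 8.0
```

```bash
python3 -m crank '[[[-0.03,0.38,0,0],[-0.13,0.75,0,0],[-0.29,1.1,0,0],[-0.5,1.42,0.01,0],[-0.77,1.69,0.01,0],[-1.08,1.91,0.01,0],[-1.43,2.08,0.01,0],[-1.8,2.18,0.01,0],[-2.18,2.22,0.01,0],[-2.18,2.22,0.01,0]]]' 1 5
python3 - <<'E'
from h import *
s=arm.get_state(); print(s['eef_pos'],s['force'],s['moment'],s['q'].round(2))
E
```

```text
t: 7.68
eef_pos: [0.5735, 0.0226, 0.1234]
ee_rot: [-3.139, 0.001, 1.141]
force: [-9.2, 3.7, 4.1]
width: 0.0238
gripper_force: 5.0
[0.57349592 0.02260315 0.12341356] [-9.1853664   3.74397843  4.14664216] [1.07933653 3.48764954 0.03765379] [ 0.38  0.28 -0.35 -0.   -0.94  2.33]
```

```bash
python3 -m crank '[[[0,-0.05,0.01,0],[0,-0.05,0.01,0]]]' 1 5
python3 - <<'E'
from h import *
s=arm.get_state(); R=Ro.from_euler('xyz',s['ee_rot']).as_matrix(); print(s['eef_pos'],'tool force',R.T@s['force'])
E
```

```text
t: 7.92
eef_pos: [0.5734, 0.0231, 0.1235]
ee_rot: [-3.14, 0.001, 1.142]
force: [-6.7, 0.0, 4.6]
width: 0.0238
gripper_force: 5.0
[0.57335654 0.02309715 0.12349081] tool force [-2.78629086 -6.12507648 -4.59093568]
```

```bash
cat > st.py <<'E'
from h import *
s=arm.get_state(); R=Ro.from_euler('xyz',s['ee_rot']).as_matrix(); p=s['eef_pos']; a=np.array([.5228,.0455]); v=p[:2]-a
print('tool force',(R.T@s['force']).round(1),'az',np.degrees(np.arctan2(v[1],v[0])).round(1),'r',np.hypot(*v).round(4),'yaw',np.degrees(s['ee_rot'][2]).round(1),'q6',s['q'][5].round(2),'M',s['moment'].round(2),p.round(4))
E
python3 -m crank '[[[-0.19,-0.03,0,1],[-0.38,-0.07,0,2],[-0.57,-0.12,0,3],[-0.75,-0.19,0,4],[-0.75,-0.19,0,4]]]' 1 5; python3 st.py
```

```text
t: 8.55
eef_pos: [0.5634, 0.0085, 0.1238]
ee_rot: [3.14, -0.002, 0.794]
force: [3.6, -1.5, -3.5]
width: 0.0239
gripper_force: 5.0
tool force [1.4 3.6 3.5] az -42.4 r 0.055 yaw 45.5 q6 2.0 M [-0.52 -1.21 -0.02] [0.5634 0.0085 0.1238]
```

```bash
python3 -m crank '[[[-0.19,0.01,0,1],[-0.38,-0.01,0,2],[-0.57,-0.05,0,3],[-0.57,-0.05,0,3]]]' 1 5; python3 st.py
```

```text
t: 9.05
eef_pos: [0.5521, -0.0012, 0.1238]
ee_rot: [3.14, -0.002, 0.533]
force: [3.9, -4.3, -2.9]
width: 0.0238
gripper_force: 5.0
tool force [1.1 5.7 2.9] az -57.9 r 0.0552 yaw 30.6 q6 1.75 M [-1.4  -1.26 -0.01] [ 0.5521 -0.0012  0.1238]
```

```bash
python3 -m crank '[[[-0.19,-0.01,0,1],[-0.38,-0.03,0,2],[-0.57,-0.07,0,3],[-0.57,-0.07,0,3]]]' 1 5; python3 st.py
```

```text
t: 9.55
eef_pos: [0.5385, -0.0075, 0.1238]
ee_rot: [3.14, -0.001, 0.272]
force: [3.2, -7.3, -2.8]
width: 0.024
gripper_force: 5.0
tool force [1.2 7.9 2.8] az -73.5 r 0.0553 yaw 15.6 q6 1.49 M [-2.41 -1.02 -0.03] [ 0.5385 -0.0075  0.1238]
```

```bash
python3 -m crank '[[[-0.19,0.03,0,1],[-0.38,0.03,0,2],[-0.57,-0.01,0,3],[-0.57,-0.01,0,3]]]' 1 5; python3 st.py
```

```text
t: 10.05
eef_pos: [0.5242, -0.0104, 0.1237]
ee_rot: [3.141, -0.0, 0.011]
force: [1.3, -2.7, -1.7]
width: 0.0239
gripper_force: 5.0
tool force [1.2 2.7 1.7] az -88.6 r 0.0559 yaw 0.6 q6 1.23 M [-0.98 -0.27 -0.03] [ 0.5242 -0.0104  0.1237]
```

```bash
python3 -m crank '[[[-0.19,0.01,0,1],[-0.38,-0.01,0,2],[-0.57,-0.05,0,3],[-0.57,-0.05,0,3]]]' 1 5; python3 st.py
```

```text
t: 10.55
eef_pos: [0.5096, -0.009, 0.1236]
ee_rot: [3.141, 0.0, -0.25]
force: [-0.4, -1.0, -1.6]
width: 0.0236
gripper_force: 5.0
tool force [-0.1  1.1  1.6] az -103.6 r 0.0561 yaw -14.3 q6 0.95 M [-0.57  0.06 -0.02] [ 0.5096 -0.009   0.1236]
```

```bash
python3 -m crank '[[[-0.19,-0.01,0,1],[-0.38,-0.03,0,2],[-0.57,-0.07,0,3],[-0.57,-0.07,0,3]]]' 1 5; python3 st.py
```

```text
t: 11.05
eef_pos: [0.4961, -0.0038, 0.1236]
ee_rot: [3.141, 0.0, -0.511]
force: [-0.9, -2.0, -1.3]
width: 0.0239
gripper_force: 5.0
tool force [0.2 2.1 1.3] az -118.4 r 0.0561 yaw -29.3 q6 0.67 M [-0.66  0.34  0.02] [ 0.4961 -0.0038  0.1236]
```

```bash
python3 -m crank '[[[-0.19,-0.01,0,1],[-0.38,-0.03,0,2],[-0.57,-0.07,0,3],[-0.57,-0.07,0,3]]]' 1 5; python3 st.py
```

```text
t: 11.55
eef_pos: [0.4844, 0.0047, 0.1235]
ee_rot: [3.141, 0.0, -0.773]
force: [-1.0, -1.4, -0.4]
width: 0.0237
gripper_force: 5.0
tool force [0.3 1.7 0.4] az -133.3 r 0.056 yaw -44.3 q6 0.38 M [-0.57  0.63 -0.04] [0.4844 0.0047 0.1235]
```

```bash
python3 -m crank '[[[-0.19,-0.01,0,1],[-0.38,-0.03,0,2],[-0.57,-0.07,0,3],[-0.57,-0.07,0,3]]]' 1 5; python3 st.py
```

```text
t: 12.05
eef_pos: [0.4755, 0.016, 0.1234]
ee_rot: [3.141, 0.0, -1.035]
force: [-2.1, -1.5, 0.1]
width: 0.0238
gripper_force: 5.0
tool force [ 0.2  2.6 -0.1] az -148.1 r 0.0558 yaw -59.3 q6 0.09 M [-0.4   0.89  0.02] [0.4755 0.016  0.1234]
```

```bash
python3 -m crank '[[[-0.19,-0.01,0,1],[-0.38,-0.03,0,2],[-0.57,-0.07,0,3],[-0.57,-0.07,0,3]]]' 1 5; python3 st.py
```

```text
t: 12.55
eef_pos: [0.4697, 0.0292, 0.1234]
ee_rot: [3.141, 0.0, -1.296]
force: [-2.5, -1.2, -0.3]
width: 0.0235
gripper_force: 5.0
tool force [0.5 2.7 0.3] az -162.9 r 0.0555 yaw -74.3 q6 -0.21 M [-0.27  0.98  0.06] [0.4697 0.0292 0.1234]
```

```bash
python3 -m crank '[[[-0.19,0,0,1],[-0.38,-0.02,0,2],[-0.57,-0.06,0,3],[-0.57,-0.06,0,3]]]' 1 5; python3 st.py
```

```text
t: 13.05
eef_pos: [0.4676, 0.0429, 0.1234]
ee_rot: [3.141, -0.001, -1.558]
force: [-0.7, -2.9, -1.4]
width: 0.0235
gripper_force: 5.0
tool force [2.9 0.7 1.4] az -177.3 r 0.0553 yaw -89.3 q6 -0.5 M [-1.44  0.4  -0.07] [0.4676 0.0429 0.1234]
```

```bash
python3 -m crank '[[[-0.19,-0.01,0,1],[-0.38,-0.03,0,2],[-0.57,-0.07,0,3],[-0.57,-0.07,0,3]]]' 1 5; python3 st.py
```

```text
t: 13.55
eef_pos: [0.4708, 0.0587, 0.1241]
ee_rot: [-3.14, 0.002, -1.82]
force: [1.2, 2.4, 0.3]
width: 0.0014
gripper_force: 1.4
tool force [-2.6 -0.5 -0.3] az 165.7 r 0.0536 yaw -104.3 q6 -0.79 M [ 0.95 -0.46  0.01] [0.4708 0.0587 0.1241]
```

```bash
python3 -m crank '[[[-0.1,0,-1,0],[-0.1,0,-2,0],[-0.1,0,-3,0],[-0.1,0,-4,0]]]' 0
cat > hd.py <<'E'
from h import *
for n in ['top','side','wrist']:
    s,im,d,c=grab(n); P=pts(n,s,d,c,np.ones(d.shape,bool))
    q=P[(abs(P[:,0]-.523)<.08)&(abs(P[:,1]-.046)<.08)]
    h=q[(q[:,2]>.145)&(q[:,2]<.165)]; 
    if len(h): print(n,'handle',len(h),np.median(h,0).round(4),((h.min(0)+h.max(0))/2).round(4),(h.max(0)-h.min(0)).round(3))
    t=q[(q[:,2]>.108)&(q[:,2]<.116)]
    if len(t): print(n,'arm',len(t),t.mean(0).round(4),t.min(0).round(4),t.max(0).round(4))
    u=q[(q[:,2]>.124)&(q[:,2]<.135)]
    if len(u): print(n,'hub',len(u),np.median(u,0).round(4),((u.min(0)+u.max(0))/2).round(4),(u.max(0)-u.min(0)).round(3))
    cv2.imwrite(f'pics/{n}_now.png',cv2.cvtColor(im,cv2.COLOR_RGB2BGR))
E
python3 hd.py
```

```text
t: 14.05
eef_pos: [0.4699, 0.0599, 0.2245]
ee_rot: [-3.142, 0.0, -1.819]
force: [0.7, 0.4, -0.5]
width: 0.0361
gripper_force: 0.0
side handle 114 [0.4708 0.04   0.1538] [0.4699 0.038  0.1519] [0.022 0.024 0.013]
side arm 344 [0.5317 0.049  0.1102] [0.4599 0.0289 0.108 ] [0.583  0.067  0.1159]
side hub 116 [0.5195 0.0464 0.1274] [0.4984 0.0476 0.1292] [0.076 0.025 0.01 ]
wrist handle 741 [0.4679 0.0342 0.156 ] [0.4687 0.0357 0.1528] [0.023 0.022 0.015]
wrist arm 1708 [0.5331 0.0451 0.1111] [0.4564 0.024  0.108 ] [0.5829 0.0665 0.116 ]
wrist hub 663 [0.521  0.0429 0.1281] [0.4969 0.0416 0.1295] [0.08  0.034 0.011]
```

```bash
python3 -m crank '[[[0.5,-0.1,0,-2],[0.95,-0.19,0.5,-4],[0.95,-0.19,1.5,-4.8],[0.95,-0.19,2.5,-4.8],[0.95,-0.19,3.2,-4.8],[0.95,-0.19,3.54,-4.8],[0.95,-0.19,3.54,-4.8]]]' 0.45
python3 st.py; python3 -m crank '[[[0,0,0,0],[0,0,0,0],[0,0,0,0],[0,0,0,0]]]' 1 10; python3 st.py
```

```text
t: 15.08
eef_pos: [0.4682, 0.0356, 0.1345]
ee_rot: [3.14, -0.0, -1.404]
force: [0.3, 0.0, 0.6]
width: 0.0483
gripper_force: 0.0
tool force [ 0.  -0.3 -0.6] az -169.7 r 0.0555 yaw -80.5 q6 -0.33 M [-0.01  0.07 -0.03] [0.4682 0.0356 0.1345]
t: 15.58
eef_pos: [0.4681, 0.0357, 0.1354]
ee_rot: [3.141, -0.0, -1.406]
force: [-4.2, 0.5, 4.7]
width: 0.0237
gripper_force: 10.0
tool force [-1.2  4.  -4.7] az -169.9 r 0.0555 yaw -80.5 q6 -0.33 M [0.13 1.58 0.01] [0.4681 0.0357 0.1354]
```

```bash
python3 -m crank '[[[-0.04,0.04,0,0.2],[-0.08,0.04,0,0.4],[-0.08,0.04,0,0.4]]]' 1 10 >/dev/null; python3 st.py; python3 -m crank '[[[-0.04,0,0,0.2],[-0.08,0,0,0.4],[-0.08,0,0,0.4]]]' 1 10 >/dev/null; python3 st.py
```

```text
tool force [ 1.1 -0.5 -4.5] az -172.0 r 0.0557 yaw -82.5 q6 -0.37 M [-0.72  0.16  0.02] [0.4676 0.0377 0.1354]
tool force [ 7.2 -1.6 -4.8] az -173.2 r 0.0558 yaw -84.6 q6 -0.41 M [-2.74 -0.66  0.01] [0.4673 0.0389 0.1353]
```

Run:
```python
from h import *
from scipy.optimize import least_squares
P=np.load('P.npy')
def circ(q):
    r=least_squares(lambda p:np.hypot(q[:,0]-p[0],q[:,1]-p[1])-p[2],[*q[:,:2].mean(0),.03],loss='soft_l1',f_scale=.002); return r.x
q=P[(P[:,2]>.086)&(P[:,2]<.094)&(np.hypot(P[:,0]-.623,P[:,1]-.04)<.05)&(np.hypot(P[:,0]-.523,P[:,1]-.045)>.058)]
print('hopper',len(q),circ(q),(q.min(0)+q.max(0))/2)
q=P[(P[:,2]>.115)&(P[:,2]<.122)&(P[:,1]>.14)&(P[:,1]<.18)&(abs(P[:,0]-.528)<.02)]
print('pin',len(q),q.mean(0),(q.min(0)+q.max(0))/2,q.max(0)-q.min(0))
q=P[(P[:,2]>.004)&(P[:,2]<.016)&(abs(P[:,0]-.53)<.12)&(abs(P[:,1]-.07)<.14)]
print(len(q),cv2.minAreaRect(q[:,:2].astype(np.float32)),np.percentile(q[:,0],[.5,99.5]),np.percentile(q[:,1],[.5,99.5]))
# collar outer edge
q=P[(P[:,2]>.0925)&(P[:,2]<.1)&(np.hypot(P[:,0]-.523,P[:,1]-.045)<.062)]
print('collar',len(q),cv2.minEnclosingCircle(q[:,:2].astype(np.float32)))
q=P[(P[:,2]>.126)&(P[:,2]<.134)&(np.hypot(P[:,0]-.523,P[:,1]-.045)<.025)]
print('hub',len(q),cv2.minEnclosingCircle(q[:,:2].astype(np.float32)),q.mean(0))
# tail end / arm direction
im=cv2.imread('pics/wrist_now.png'); cv2.imwrite('pics/e.png',cv2.resize(im[60:300,130:400],None,fx=2.4,fy=2.4,interpolation=cv2.INTER_CUBIC))
```

```text
hopper 683 [0.62291949 0.04120005 0.03568155] [0.62331948 0.04079223 0.08991674]
pin 226 [0.52795283 0.16265737 0.11901136] [0.52780169 0.16266069 0.11838755] [0.01732158 0.01699435 0.00556417]
8465 ((0.5396003127098083, 0.05901792645454407), (0.2495507001876831, 0.21223190426826477), 87.96127319335938) [0.43551958 0.61600681] [-0.03457666  0.18502783]
collar 1692 ((0.5233199000358582, 0.04408685490489006), 0.055727120488882065)
hub 213 ((0.5247695446014404, 0.04506909102201462), 0.013673991896212101) [0.52386018 0.04548157 0.12943048]
```

View pics/e.png

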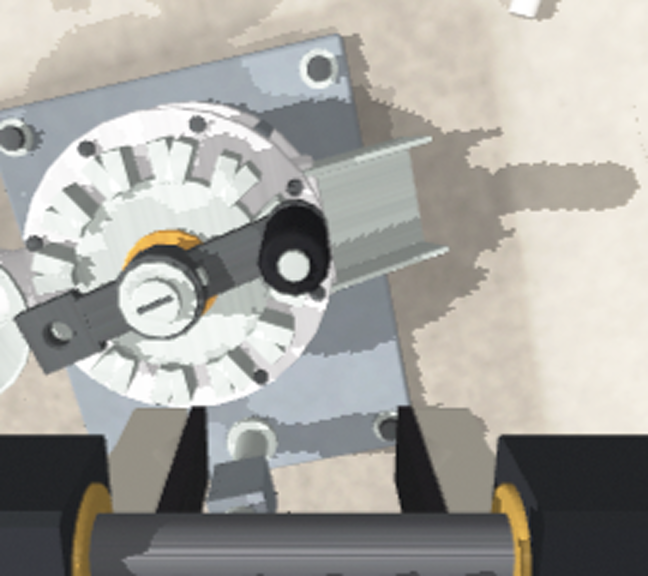

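The enlarged wrist crop shows the tail (eye at (60,332)) between the collar slots. Fitting the hopper and pin gives the axis at (0.5232, 0.0449) and mill yaw -2.3°. The touch is at handle azimuth ≈ -173.4°, so the nearest slot after three turns puts the handle at 177.7°. I now back off three turns.

```bash
sed -i 's/.5228,.0455/.5232,.0449/' st.py; python3 -m crank '[[[0,0,0,0],[0.57,-0.07,0,0],[1.1,-0.29,0,0],[1.56,-0.64,0,0],[1.91,-1.1,0,0],[2.13,-1.63,-0.01,0],[2.2,-2.2,-0.01,0],[2.13,-2.77,-0.01,0],[1.91,-3.3,-0.01,0],[1.56,-3.76,-0.02,0],[1.1,-4.11,-0.02,0],[0.57,-4.33,-0.02,0]]]' 1 25; python3 st.py
```

```text
t: 17.82
eef_pos: [0.5768, 0.0361, 0.1358]
ee_rot: [-3.141, -0.0, -1.476]
force: [-1.6, -2.5, 5.6]
width: 0.0229
gripper_force: 25.0
tool force [ 2.3  1.8 -5.6] az -9.3 r 0.0543 yaw -84.6 q6 -0.31 M [-0.73  0.85 -0.02] [0.5768 0.0361 0.1358]
```

```bash
python3 -m crank '[[[-0.57,-0.07,0,0],[-1.14,0,0,0],[-1.67,0.22,0,0],[-2.13,0.57,-0.01,0],[-2.48,1.03,-0.01,0],[-2.7,1.56,-0.01,0],[-2.77,2.13,-0.01,0],[-2.7,2.7,-0.01,0],[-2.48,3.23,-0.02,0],[-2.13,3.69,-0.02,0],[-1.67,4.04,-0.02,0],[-1.14,4.26,-0.02,0]]]' 1 25 >/dev/null; python3 st.py
python3 -m crank '[[[0.57,0.07,0,0],[1.14,0,0,0],[1.67,-0.22,0,0],[2.13,-0.57,-0.01,0],[2.48,-1.03,-0.01,0],[2.7,-1.56,-0.01,0],[2.77,-2.13,-0.01,0],[2.7,-2.7,-0.01,0],[2.48,-3.23,-0.02,0],[2.13,-3.69,-0.02,0],[1.67,-4.04,-0.02,0],[1.14,-4.26,-0.02,0]]]' 1 25 >/dev/null; python3 st.py
```

```text
tool force [-0.4 -6.2 -0.5] az 170.4 r 0.0563 yaw -84.5 q6 -0.44 M [ 0.51 -2.15  0.  ] [0.4677 0.0543 0.1364]
tool force [ 2.6  1.4 -8.5] az -11.2 r 0.0542 yaw -84.6 q6 -0.3 M [-0.86  0.18 -0.01] [0.5764 0.0344 0.1368]
```

```bash
python3 -m crank '[[[-0.57,-0.07,0,0],[-1.14,0,0,0],[-1.67,0.22,0,0],[-2.13,0.57,-0.01,0],[-2.48,1.03,-0.01,0],[-2.7,1.56,-0.01,0],[-2.77,2.13,-0.01,0],[-2.7,2.7,-0.01,0],[-2.48,3.23,-0.02,0],[-2.13,3.69,-0.02,0],[-1.67,4.04,-0.02,0],[-1.14,4.26,-0.02,0]]]' 1 25 >/dev/null; python3 st.py
python3 -m crank '[[[0.57,0.07,0,0],[1.14,0,0,0],[1.67,-0.22,0,0],[2.13,-0.57,-0.01,0],[2.48,-1.03,-0.01,0],[2.7,-1.56,-0.01,0],[2.77,-2.13,-0.01,0],[2.7,-2.7,-0.01,0],[2.48,-3.23,-0.02,0],[2.13,-3.69,-0.02,0],[1.67,-4.04,-0.02,0],[1.14,-4.26,-0.02,0]]]' 1 25 >/dev/null; python3 st.py
```

```text
tool force [-0.6 -5.1 -3.8] az 171.5 r 0.0563 yaw -84.5 q6 -0.44 M [ 0.53 -1.86  0.01] [0.4675 0.0533 0.1373]
tool force [ 2.8  0.2 -9.2] az -11.3 r 0.0542 yaw -84.6 q6 -0.3 M [-0.94 -0.03 -0.02] [0.5764 0.0343 0.1378]
```

```bash
python3 -m crank '[[[-0.57,-0.07,0,0],[-1.14,0,0,0],[-1.67,0.22,0,0],[-2.13,0.57,-0.01,0],[-2.48,1.03,-0.01,0],[-2.7,1.56,-0.01,0],[-2.77,2.13,-0.01,0],[-2.7,2.7,-0.01,0],[-2.48,3.23,-0.02,0],[-2.13,3.69,-0.02,0],[-1.67,4.04,-0.02,0],[-1.14,4.26,-0.02,0]]]' 1 25 >/dev/null; python3 st.py
python3 -m crank '[[[0.14,0.02,0,0],[0.27,0.03,0,0],[0.27,0.03,0,0]]]' 1 25 ; python3 st.py
```

```text
tool force [-0.8 -5.5 -3.7] az 171.5 r 0.0563 yaw -84.5 q6 -0.44 M [ 0.55 -1.86  0.02] [0.4675 0.0532 0.1383]
t: 25.7
eef_pos: [0.4671, 0.0465, 0.1382]
ee_rot: [3.141, -0.0, -1.476]
force: [-1.0, 0.5, 9.1]
width: 0.0231
gripper_force: 25.0
tool force [-0.6  0.9 -9.1] az 178.4 r 0.0561 yaw -84.6 q6 -0.43 M [ 0.22  0.14 -0.02] [0.4671 0.0465 0.1382]
```

```bash
python3 -m crank '[[[0,0,0,0],[0,0,0,0],[0,0,-1,0],[0,0.4,-2.5,0],[0,-0.5,-4.5,0],[0,-1.5,-5,0],[0,-1.5,-5,0]]]' 0.45
python3 hd.py
python3 - <<'E'
from h import *
im=cv2.imread('pics/wrist_now.png'); print(im.shape); cv2.imwrite('pics/f.png',cv2.resize(im[40:270,120:420],None,fx=2.4,fy=2.4,interpolation=cv2.INTER_CUBIC))
E
```

```text
t: 26.58
eef_pos: [0.5054, 0.0508, 0.2629]
ee_rot: [3.141, 0.0, -1.476]
force: [-0.8, 0.3, 0.3]
width: 0.0479
gripper_force: 0.0
side handle 130 [0.4706 0.051  0.1565] [0.4691 0.0486 0.1547] [0.024 0.022 0.019]
side arm 419 [0.5333 0.0474 0.1123] [0.4573 0.0291 0.1081] [0.5832 0.0626 0.1159]
side hub 178 [0.5227 0.0499 0.1273] [0.5012 0.0466 0.1293] [0.077 0.034 0.011]
wrist handle 579 [0.4694 0.0444 0.1587] [0.468  0.0463 0.1545] [0.023 0.022 0.018]
wrist arm 1615 [0.5339 0.0428 0.1137] [0.4572 0.0281 0.108 ] [0.5822 0.0565 0.1159]
wrist hub 918 [0.5216 0.0424 0.1274] [0.4994 0.0446 0.1293] [0.08  0.033 0.011]
(384, 512, 3)
```

View pics/f.png

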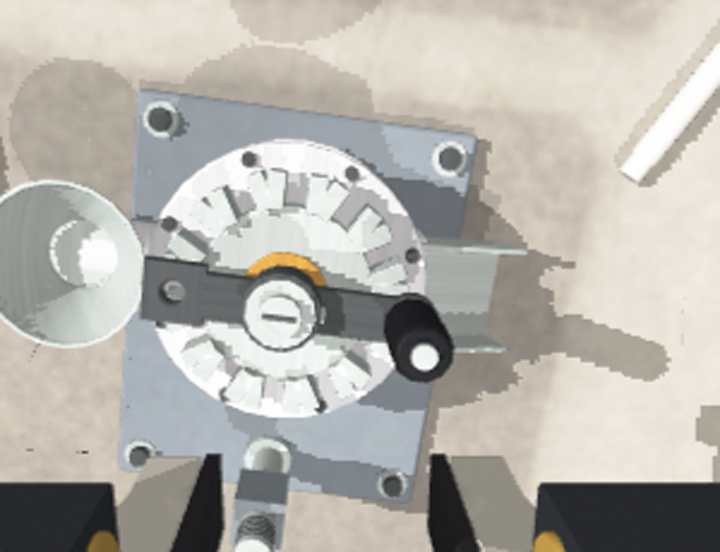

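```bash
cat > eye.py <<'E'
from h import *
n='wrist'; s,im,d,c=grab(n); P=pts(n,s,d,c,np.ones(d.shape,bool)); T=cam2w(n,s,c); K=np.array(c['mtx'])
q=P[(P[:,2]>.106)&(P[:,2]<.1135)&(P[:,0]>.5545)&(P[:,0]<.59)&(abs(P[:,1]-.043)<.025)]
print('tail',len(q),q.mean(0).round(4),np.median(q[:,2]),cv2.minAreaRect(q[:,:2].astype(np.float32)))
def proj(u,v,z):
    r=T[:3,:3]@np.array([(u-K[0,2])/K[0,0],(v-K[1,2])/K[1,1],1]); o=T[:3,3]; return (o+r*(z-o[2])/r[2]).round(4)
w=T.copy(); X=np.linalg.inv(T)@np.array([.569,.043,.11,1]); u0=K[0,0]*X[0]/X[2]+K[0,2]; v0=K[1,1]*X[1]/X[2]+K[1,2]
print('expected eye px',u0,v0)
g=cv2.cvtColor(im,cv2.COLOR_RGB2GRAY).astype(int); a,b=int(u0),int(v0)
print(g[b-9:b+10,a-11:a+12])
print('corner of crop',a-11,b-9,'proj centre',proj(u0,v0,.11))
q=P[(P[:,2]>.115)&(P[:,2]<.122)&(P[:,1]>.14)&(P[:,1]<.18)&(abs(P[:,0]-.528)<.02)]
if len(q): print('pin',len(q),q.mean(0),(q.min(0)+q.max(0))/2)
E
python3 eye.py
```

```text
tail 200 [0.568  0.0405 0.112 ] 0.1129758586446804 ((0.5683803558349609, 0.042917292565107346), (0.026368169113993645, 0.02730202116072178), 87.78778076171875)
expected eye px 192.13304109131667 160.96403108426603
[[104 105 108 107 107 107 109 110 107 107 108 108 107 106 106 108 108 105
  106 106 107 106 102]
 [103 107 107 108 106 108 108 110 107 107 108 108 107 107 106 107 108 106
  105 107 107 106 104]
 [103 107 107 107 108 107 108 109 107 107 108 108 108 107 105 106 106 105
  105 107 107 106 104]
 [104 107 108 108 108 108 107 109 108 107 107 108 108 107 105 107 107 105
  106 107 108 106 103]
 [103 107 108 108 107 107 108 109 105 106 106 106 107 107 106 107 105 105
  105 107 107 106 103]
 [104 107 107 107 108 108 107 104  93 100 101 104 107 105 105 108 106 105
  106 107 107 105 103]
 [103 107 107 107 107 105  95  85 104 141 154 149 131 108 107 107 106 105
  106 107 108 106 103]
 [106 107 107 106 104  91  72 100 156 170 159 166 166 165 134 106 106 106
  106 107 108 105 103]
 [105 107 107 107 102  76  75 122 170 141 121 121 131 148 141 112 105 105
  106 107 106 105 103]
 [104 106 107
[... 390 characters left out ...]
08 104  90  73  59  64  99 124 141 143 143 136 113 108 105
  107 108 106 104 106]
 [105 106 108 107 108 101  81  78  61  57  61  76  78  82  94 109 106 105
  107 108 107 104 105]
 [105 107 108 107 108 107  99  85  83  77  68  70  83  95 104 107 106 105
  107 108 105 103 105]
 [105 107 107 107 107 108 108 100  93  92  95  97 100 103 107 107 106 105
  107 107 104 103 105]
 [106 107 106 108 108 108 108 108 108 107 104 104 104 105 108 106 105 104
  107 108 105 102 104]
 [106 107 107 107 107 108 110 107 107 107 108 107 107 105 108 106 106 106
  107 107 105 104 105]]
corner of crop 181 151 proj centre [0.569 0.043 0.11 ]
pin 147 [0.52715432 0.15939952 0.11848025] [0.52717518 0.15983192 0.11765188]
```

The wrist crop shows the arm parallel to the plate, with the eye at (173,291) over the slot towards the hopper. The tail fit gives -2.2° against the mill's -2.3°, so the angle is good. Next is the pin.

```bash
python3 -m crank '[[[-0.7,-0.3,0,-2],[-1.5,-0.6,0,-4],[-2.3,-0.9,0.3,-6],[-3.1,-1.1,0.8,-8],[-3.9,-1.32,1.4,-10],[-4.37,-1.32,2,-12],[-4.37,-1.32,2.5,-14],[-4.37,-1.32,2.5,-16],[-4.37,-1.32,2.5,-16.9],[-4.37,-1.32,2.5,-16.9]]]' 0.45; python3 st.py
python3 - <<'E'
from h import *
n='wrist'; s,im,d,c=grab(n); P=pts(n,s,d,c,np.ones(d.shape,bool))
q=P[(P[:,2]>.113)&(P[:,2]<.124)&(np.hypot(P[:,0]-.528,P[:,1]-.163)<.02)]
if len(q): print('pin',len(q),q.mean(0),(q.min(0)+q.max(0))/2,q.max(0)-q.min(0))
E
```

```text
t: 28.02
eef_pos: [0.5263, 0.1624, 0.2]
ee_rot: [3.141, 0.001, -0.001]
force: [-0.1, 0.5, 0.1]
width: 0.0485
gripper_force: 0.0
tool force [-0.1 -0.5 -0.1] az 88.5 r 0.1175 yaw -0.1 q6 0.91 M [-0.05  0.07  0.05] [0.5263 0.1624 0.2   ]
pin 398 [0.52864229 0.16265659 0.11846772] [0.52791002 0.16287033 0.11702949] [0.01683938 0.01745923 0.00782773]
```

```bash
python3 -m crank '[[[0.07,-0.02,1.5,0],[0.07,-0.02,2.8,0],[0.07,-0.02,3.7,0],[0.07,-0.02,4.24,0],[0.07,-0.02,4.24,0]]]' 0.45; python3 -m crank '[[[0,0,0,0],[0,0,0,0],[0,0,0,0],[0,0,0,0],[0,0,0,0]]]' 1 20; python3 st.py
```

```text
t: 28.7
eef_pos: [0.5283, 0.1629, 0.0939]
ee_rot: [3.141, 0.001, -0.001]
force: [-0.1, 0.4, 0.5]
width: 0.0482
gripper_force: 0.0
t: 29.32
eef_pos: [0.529, 0.1631, 0.095]
ee_rot: [3.142, -0.0, -0.0]
force: [0.0, -0.8, 3.6]
width: 0.0173
gripper_force: 20.0
tool force [ 0.   0.8 -3.6] az 87.2 r 0.1184 yaw -0.0 q6 0.92 M [-0.62  0.39  0.04] [0.529  0.1631 0.095 ]
```

```bash
python3 -m crank '[[[0,0,-0.5,0],[0,0,-1.4,0],[0,0,-2.3,0],[0,0,-3,0],[0.4,1.2,-3,0],[0.9,2.7,-3,0],[1.3,4,-3,0],[1.61,4.8,-3,0],[1.61,4.8,-3,0],[1.61,4.8,-3,0]]]' 1 20; python3 st.py
python3 - <<'E'
from h import *
for n,b in [('side',None),('top',None),('wrist',None)]:
    s,im,d,c=grab(n); P=pts(n,s,d,c,np.ones(d.shape,bool))
    q=P[(P[:,2]>.1)&(P[:,2]<.16)&(np.hypot(P[:,0]-.569,P[:,1]-.043)<.02)]
    print(n,len(q))
    cv2.imwrite(f'pics/g_{n}.png',cv2.cvtColor(im,cv2.COLOR_RGB2BGR))
w=cv2.imread('pics/g_wrist.png')[120:384,130:390]; t=cv2.imread('pics/g_side.png')[120:240,150:290]
cv2.imwrite('pics/g.png',np.hstack([cv2.resize(w,(394,400)),cv2.resize(t,(400,400*120//140+1)) if 0 else cv2.resize(t,(400,400))]))
E
```

```text
t: 30.58
eef_pos: [0.5689, 0.0435, 0.1699]
ee_rot: [-3.141, -0.0, -0.001]
force: [-0.5, 0.1, -1.1]
width: 0.0173
gripper_force: 20.0
tool force [-0.5 -0.1  1.1] az -1.7 r 0.0457 yaw -0.0 q6 1.15 M [-0.07  0.11  0.02] [0.5689 0.0435 0.1699]
side 25
top 32
wrist 1354
```

View pics/g.png

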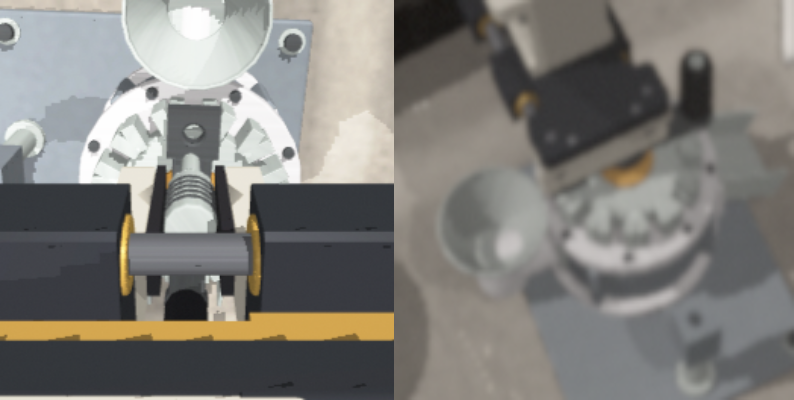

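The left (wrist) panel shows the eye at about (194,132) and the held pin pointing down with its tip at about (190,158). The right (side) panel shows the gripper over the tail and the post empty. I compare tip and eye through the same camera.

Run:
```python
from h import *
im=cv2.imread('pics/g_wrist.png'); 
cv2.imwrite('pics/g2.png',cv2.resize(im[190:270,215:305],None,fx=7,fy=7,interpolation=cv2.INTER_CUBIC))
n='wrist'; s=arm.get_state(); c=arm.get_calibration(n); T=cam2w(n,s,c); K=np.array(c['mtx'])
def proj(u,v,z):
    r=T[:3,:3]@np.array([(u-K[0,2])/K[0,0],(v-K[1,2])/K[1,1],1]); o=T[:3,3]; return (o+r*(z-o[2])/r[2]).round(4)
def px(X):
    x=np.linalg.inv(T)@np.array([*X,1]); return (K@(x[:3]/x[2]))[:2].round(1)
print('eye?',proj(258,207.1,.11)); print('pred eye px',px([.5692,.0431,.11]),'pred tip px',px([*s['eef_pos'][:2],s['eef_pos'][2]-.035]), 'mm/px',proj(259,207,.11)-proj(258,207,.11),proj(258,208,.11)-proj(258,207,.11))
```

```text
eye? [0.5687 0.0426 0.11  ]
pred eye px [257.4 206.4] pred tip px [256.4 220. ] mm/px [ 0.     -0.0007  0.    ] [-0.0008  0.      0.    ]
```

View pics/g2.png

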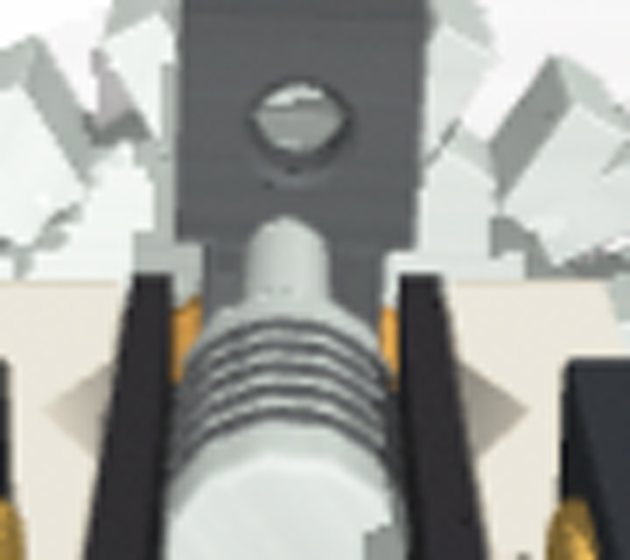

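The crop shows the eye centre at (299,127) and the tip centre near (287,232). Seen through the same camera, the tip needs about +1.6 mm in x and -0.7 mm in y. I descend in stages.

```bash
python3 -m crank '[[[0.06,0.03,0.4,0],[0.06,0.03,0.8,0],[0.06,0.03,1.0,0],[0.06,0.03,1.2,0],[0.06,0.03,1.3,0],[0.06,0.03,1.3,0]]]' 1 20 >/dev/null; python3 st.py
python3 - <<'E'
from h import *
s,im,d,c=grab('wrist'); cv2.imwrite('pics/i.png',cv2.cvtColor(cv2.resize(im[170:270,205:315],None,fx=6,fy=6,interpolation=cv2.INTER_CUBIC),cv2.COLOR_RGB2BGR))
E
```

```text
tool force [0.2 0.5 0.3] az -3.1 r 0.0474 yaw -0.0 q6 1.15 M [-0.09  0.1   0.07] [0.5705 0.0424 0.137 ]
```

View pics/i.png

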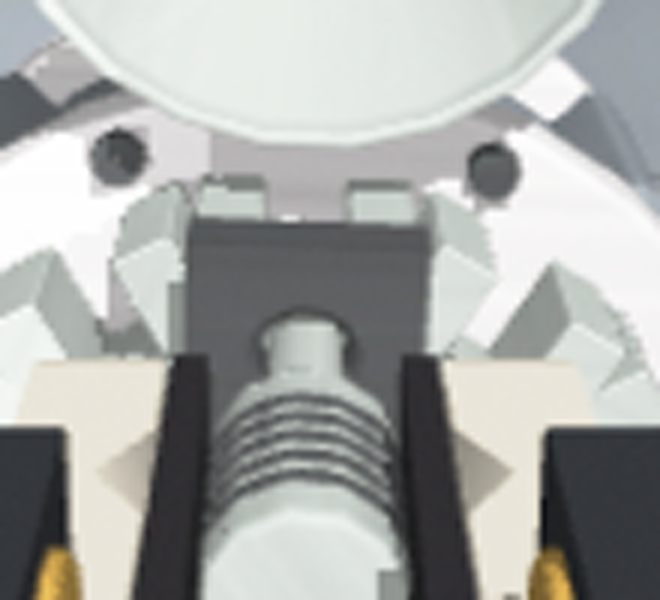

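The tip is in the eye: pin at (305,345) inside the ring from 260 to 355. The collar slot, between the teeth at 265 and 345, lines up with it. I continue down.

```bash
python3 -m crank '[[[0,0,0.1,0],[0,0,0.2,0],[0,0,0.3,0],[0,0,0.3,0]]]' 1 20 >/dev/null; python3 st.py
```

```text
tool force [-0.3 -0.2  0.3] az -3.1 r 0.0472 yaw -0.0 q6 1.15 M [-0.12  0.13  0.  ] [0.5703 0.0423 0.1293]
```

```bash
python3 -m crank '[[[0,0,0.1,0],[0,0,0.2,0],[0,0,0.3,0],[0,0,0.3,0]]]' 1 20 >/dev/null; python3 st.py
```

```text
tool force [ 1.1 -1.  -0.5] az -3.1 r 0.0472 yaw -0.0 q6 1.15 M [-0.09  0.1   0.01] [0.5703 0.0424 0.1218]
```

```bash
python3 -m crank '[[[0,0,0.1,0],[0,0,0.2,0],[0,0,0.25,0],[0,0,0.25,0]]]' 1 20 >/dev/null; python3 st.py
```

```text
tool force [ -4.7   0.6 -13.2] az -3.0 r 0.0479 yaw 0.0 q6 1.15 M [ 0.01  1.89 -0.07] [0.5711 0.0424 0.1176]
```

```bash
python3 -m crank '[[[0,0,-0.05,0],[0,0,-0.05,0],[0,0,-0.05,0],[0,0,-0.05,0]]]' 0.45; python3 -m crank '[[[0,0,-0.5,0],[0,0,-1.5,0],[0,0,-3,0],[-1,0,-4.5,0],[-1,0,-5.5,0],[-1,0,-5.5,0]]]' 0.45
python3 - <<'E'
from h import *
for n in ['wrist','side','top']:
    s,im,d,c=grab(n); P=pts(n,s,d,c,np.ones(d.shape,bool))
    q=P[(P[:,2]>.119)&(P[:,2]<.16)&(np.hypot(P[:,0]-.569,P[:,1]-.043)<.018)]
    if len(q): print(n,'pin',len(q),q.mean(0).round(4),np.percentile(q[:,2],[50,90,99]).round(4),((q.min(0)+q.max(0))/2).round(4))
    q=P[(P[:,2]>.106)&(P[:,2]<.117)&(np.hypot(P[:,0]-.569,P[:,1]-.043)<.018)]
    if len(q): print('tail',np.median(q[:,2]))
    h=P[(P[:,2]>.15)&(P[:,2]<.17)&(np.hypot(P[:,0]-.468,P[:,1]-.046)<.02)]
    if len(h): print('handle',((h.min(0)+h.max(0))/2).round(4))
    if n=='wrist': cv2.imwrite('pics/j.png',cv2.cvtColor(im,cv2.COLOR_RGB2BGR))
    if n=='side': cv2.imwrite('pics/k.png',cv2.cvtColor(cv2.resize(im[120:270,130:300],None,fx=4,fy=4),cv2.COLOR_RGB2BGR))
E
```

```text
t: 33.52
eef_pos: [0.5704, 0.0424, 0.1168]
ee_rot: [3.141, 0.0, -0.001]
force: [0.4, -0.6, -1.0]
width: 0.0468
gripper_force: 0.0
t: 34.28
eef_pos: [0.5466, 0.0427, 0.258]
ee_rot: [-3.14, -0.005, -0.0]
force: [-0.3, 0.8, 0.1]
width: 0.0483
gripper_force: 0.0
wrist pin 377 [0.5707 0.0428 0.1396] [0.1418 0.1429 0.1437] [0.5691 0.0429 0.1325]
tail 0.11409767689971403
handle [0.4722 0.0468 0.1568]
side pin 115 [0.5707 0.047  0.1349] [0.1387 0.1408 0.142 ] [0.5699 0.0448 0.1308]
tail 0.11240519847918795
handle [0.469  0.0488 0.1559]
handle [0.4682 0.0477 0.1575]
```

View pics/j.png

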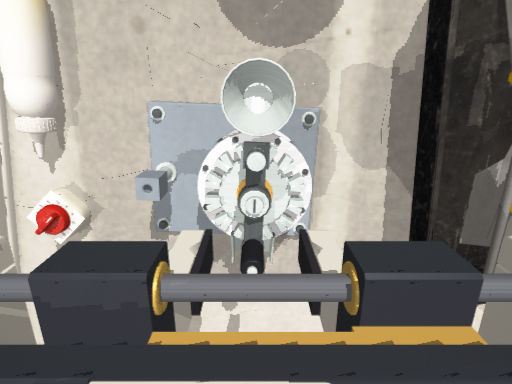

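The wrist view shows the pin head centred on the tail at (256,160), and the spindle's screwdriver slot in line with the arm, so the clutch did not slip. The head top is 28 mm above the tail, which means the pin is fully home, and the bystanders in view are untouched.

```bash
python3 -c "
from station import arm
print(arm.job_done())"
```

```text
the job is handed in; nothing more can be done
None
```

The job is handed in at about 34 s: I wound the crank to the burr touch without slipping the clutch, backed it off three turns to the nearest slot, and dropped the locking pin fully home and released it.

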